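Clamp a typing tray in the cam clamp of a tray dispenser

TASK

Draw the typing tray out of its narrow bin by its upper edge and lay it flat on the bench, wells up. Then take it again by its long sides, set it wells up in the nest of the dispenser between the corner guides, and turn the crank until the follower's roller rests on the high dwell of the cam, so that the jaw holds the tray against the end stop when you let go. Leave everything else on the bench where it is.

Things in the scene. Friction and masses are not known exactly. Their poses are not given: they have to be found in the camera images.
- tray: White typing tray, 6 x 10 tiny wells in its top; 58 (x) x 83 (y) x 12 mm (z), about 45 g. Origin: centre of underside; z out of the well side. Starts on a long edge in the bin, leaning 27 degrees from upright over the robot-side (bin -x) rim, underside to the robot, its x down the slope. Its upper edge stands 20 mm (along the slope) past the rim: room to pinch its thickness.
- bin: Narrow open grey bin, fixed to the bench: outside 34 mm (x) by 106 mm (y) by 37 mm high, walls and floor 3 mm. Origin: centre of its underside, on the bench. The tray's length lies along the bin's y.
- dispenser: Tray dispenser, fixed. Origin on the bench under the nest's centre, z up. Base plate 12 mm thick, x -60 to 120, y -240 to 70 mm. From +y to -y: end stop (face at y = 41.5 mm, top 44 mm above the bench), nest, jaw, follower, cam with crank. Far side (x 105, y -10): column 197 mm high with the needle head swung to the rear.
- nest (a point): Centre of the nest floor, 30 mm above the bench: the centre of the tray's underside belongs here, tray width along the dispenser's x, length along y. Four corner guides (|y| 25 to 37 mm, 62 mm apart in x, tops 37 mm above the bench); between them the tray's long sides are free down to the base plate. The pad is 48 x 72 mm. The open jaw leaves 90.5 mm for the 83 mm tray.
- jaw: Sprung clamping jaw, 40 mm wide, 8 mm thick, top 46 mm above the bench; origin at the middle of its face to the nest. The cam moves it 10 mm towards the end stop (dispenser +y); its spring gives 2 mm when it meets the tray, pressing with 5 to 6 N.
- follower (a joint): Travel of the follower that carries the roller and the jaw, in m: 0 with the roller on the low part of the cam (jaw open), 0.009 to 0.010 with the roller on the high dwell. A return spring keeps the roller on the cam.
- crank (a joint): Crank and plate cam on an upright shaft, rad, growing anticlockwise from above; stops at -0.05 and 5.2. Jaw open to 1.3, closing 1.3 to 2.6, high dwell 2.6 to 3.5, reopening 3.5 to 5.0. Let go on a slope, the springs turn it back (or on, past 3.5); on the dwell it stays. At 0 the arm points 60 degrees from the dispenser's +x towards +y; at mid dwell (3.05) 235 degrees. Needs up to 0.2 N m.
- cam_axis (a point): Point on the cam shaft's upright axis, 155 mm from the nest's centre along the dispenser's -y, 85 mm above the bench (the height of the handle's middle).
- handle_grip (a point): Middle of the crank's handle: an upright black sleeve 20 mm in diameter and 50 mm tall (60 to 110 mm above the bench), 50 mm from the cam axis, free to spin about its own axis, so that it can be held while it is led round.
- carrier_a: Bystander: black 5-place tube carrier, 118 x 22 mm, 97 mm high over the stoppers. Origin: centre of the underside.
- carrier_b: Bystander: another such tube carrier with three tubes.
- dropper_a: Bystander: small white dropper bottle, 27 mm in diameter, 74 mm high. Origin: centre of the underside.
- dropper_b: Bystander: another such dropper bottle.
- tip_box: Bystander: box of pipette tips, 118 x 82 mm, 55 mm high.
- pipette: Bystander: pipette lying on the bench, 240 mm long, 28 mm thick.
- beaker: Bystander: glass beaker, 68 mm in diameter, 75 mm high.
Not all that is in view belongs to the job. What is meant by the tray is not brown or green, and is the smaller of those in its own colour.

How it is judged (in metres and radians):
On the way:
1. the tray lies flat on the bench, wells up, let go (height (world z) of tray below 0.005 m and angle between tray's own z axis and vertical below 0.1 rad and contact force between the fingers and tray below 0.1 N), for 0.2 s.
At the end, for the whole second after the job is handed in: The tray lies wells up, flat on the nest floor against the end stop (5 mm across, 3 mm along, 2 mm in height, 0.05 rad), the jaw presses it with over 2 N, and the crank stands still with the roller on the high dwell (follower over 8.5 mm, crank 2.5 to 3.6 rad) (x of tray in the frame of nest between -0.005 and 0.005 m and y of tray in the frame of nest between -0.003 and 0.003 m and z of tray in the frame of nest between -0.002 and 0.002 m and angle between tray's own z axis and vertical below 0.05 rad and contact force between jaw and tray above 2 N and value of joint follower above 0.0085 m and value of joint crank between 2.5 and 3.6 rad and velocity of joint crank between -0.05 and 0.05 rad/s and linear speed of tray below 0.01 m/s); the robot touches nothing.
It fails at once if another thing on the bench is pushed more than 30 mm or knocked over (distance of any of carrier_a, carrier_b, dropper_a, dropper_b, tip_box, pipette, beaker from where it was at the start of the episode above 0.03 m or angle between any of carrier_a, carrier_b, dropper_a, dropper_b, beaker's own z axis and vertical above 0.5 rad).
It also fails if it takes over 59 s, if anything falls off the work surface, if the arm or the gripper's body presses on something with over 40 N, if the wrist force passes 120 N, or if a joint passes its speed limit or range.

ROBOT

A 6-joint arm with a two-finger parallel gripper is mounted at the origin on the work surface. World frame = base frame: x ahead of the robot, y to its left, z up, the work surface at z = 0. Lengths are in mm, angles in rad, forces in N, time in s.
With the tool pointing down it reaches from about 350 to 975 mm from the base axis. Payload 7.1 kg.
Tool frame: the origin (TCP) lies midway between the tips of the shut fingers; the grasp point (between the pads) lies 19 mm behind it (ctrl.grip_depth is the distance from the TCP to the grasp point, in mm); z points along the fingers, y is the line along which they close (so a half turn about z gives the same grasp; the last joint's range is limited). The gripper opens to 88 mm and grips with 3 to 60 N. Pads are 20 mm wide; open, the fingers measure 115 mm over their backs; the gripper's body (75 mm by 178 mm) begins 61 mm behind the grasp point.
Start: joints at [1.326, 0.423, 1.63, -0, 1.089, -0.019], TCP at [139.898, 609.125, 222.675] pointing down, gripper open.
Joint ranges: [-3, 3], [-0.9, 2.11], [0.09, 2.58], [-1.31, 4.45], [0.11, 2.69], [-2.54, 2.54]. Speed limits (rad/s): [2.39, 2.39, 3.01, 3.14, 3.14, 3.14].

INTERFACE

Orientations are given as a rotation vector (axis times angle).
In Python, from workcell import ctrl, cams gives the robot as it stands.
- The arm moves only by the tool move_arm, never from a script. Its argument "steps" is a list of rows, each a list of 3 entries, a list of its own where there are three numbers: the shift along the tool's x, y, z in units of 25 mm (1.0 is 25 mm), then the turn about the tool's z in units of 5 degrees (1.0 is 5 degrees), then the closure, from 0 (fully open) to 1 (shut). A call has 1 to 20 rows; each row shifts and turns the commanded pose from where the row before left it, along the tool's axes as they then stand; what a row does not reach is not made up. A row lasts 1/12 s, in which the tool goes at most 41.7 mm and 7.16 degrees, less where a joint would pass 70% of its speed; a pose out of reach is approached as far as the arm can. A call is refused whole if a number of a shift passes 1 or a number of a turn 1, either way. A call with a gripper value outside its range is refused whole. The fingers move at their own pace and stop on an object; the grip force is fixed at half the most. Time passes only in rows, so rows that do not move let the fingers close. It gives the time, the measured TCP pose, the force, the opening and the grip force at its end, in the units of the state.
- ctrl.get_obs(): the state, without advancing time (a new reading comes with each control period).
- cams.get_image(name): name is "scene" or "side" or "wrist"; returns a dict with "image" (384x512x3 uint8, red, green, blue), "camera_matrix" (3x3 intrinsics, pixels), "xyz" and "rotation" of the camera in the world; the wrist camera has in their place "mount" (4x4, takes a point from camera to tool coordinates, whose origin is the TCP and whose axes are the flange's). Camera axes: x right, y down, z forward; pixel columns grow to the right and rows downward; lengths in mm; the calibration is good to about 2 mm. The wrist camera is an equidistant fisheye: a pixel r from the principal point sees the ray r / f radians off the axis. A picture is of the moment at which its call begins: read the wrist's pose just before it. There is no depth.
- ctrl.close_job(): hands the job in; it is judged then, once.
Trained networks look in the newest picture that a camera, given by its name, has taken for a name from the list of things; names that differ only in an ending like _2 or _b are one class to them, and where a whole thing is asked for, a point or a joint stands for the part that bears it (a point fixed in the world has none). Each returns a list of dicts, best first, with "p" (0 to 1); they miss things now and then, are a little off and sometimes report something else, mostly with a low value. They report only what shows in the picture. A call takes as long as a camera call. They do not tell look-alikes from the thing itself.
- cams.boxes_of(camera, thing): "rect" ([centre column, centre row, width, height] in pixels, round what is visible of it).
- cams.cut_out(camera, thing): "pixels" (384x512 bool, what is visible of it) and "rect" ([centre column, centre row, width, height] in pixels, round what is visible of it).
The state is a dict: "t": time; "qpos": joint angles; "qvel": joint speeds; "joint_torque": joint torques, N m; "ee_pos": TCP position; "orientation": TCP orientation; "ft_force": force on the tool from outside, world axes, zero at the start; "moment": the same for the moment, N m; "width": finger opening in mm; "grasp_force": force on a finger pad.
Only numpy, scipy, OpenCV 4.12 (cv2) and the standard library are available. Lean on these libraries where they do the work, as an engineer would, in place of code of your own. Each camera call takes 0.05 s, during which the arm holds its last target. There are 200 camera calls.

## Working session

There is one attempt and no reset: what is moved stays moved. The work goes in short steps, Python scripts to look and compute and a tool call to move; the robot and the scene stay as the last step left them, time stands still between calls to the robot, and variables do not carry over. Pictures are saved under pics/ and viewed, at most 10 in all, crops included, and the job is handed in when it is done.

Besides the shell and the picture viewer there is one more tool, called after "Emit:" in YAML: its name, and indented under it one key for each argument. move_arm: Moves the arm, as the interface text tells. Its arguments: {"type":"object","properties":{"steps":{"type":"array"}},"required":["steps"]}

```bash
ls; mkdir -p pics
python3 - <<'E'
from workcell import ctrl,cams
import cv2,numpy as np
print(ctrl.get_obs(), ctrl.grip_depth)
ims=[]
for c in ["scene","side","wrist"]:
    d=cams.get_image(c); cv2.imwrite(f"pics/{c}0.png",d["image"][:,:,::-1])
    print(c,{k:np.round(v,3).tolist() for k,v in d.items() if k!="image"})
    for th in ["tray","bin","dispenser","jaw","handle_grip"]:
        print(th,[(round(b["p"],2),np.round(b["rect"]).tolist()) for b in cams.boxes_of(c,th)][:4])
E
```

```text
pics
{'t': 0.0, 'qpos': array([ 1.32602237e+00,  4.23855690e-01,  1.63068695e+00, -3.74745611e-06,
        1.08861689e+00, -1.89633842e-02]), 'qvel': array([-0.0001873 ,  0.00129971,  0.0003452 , -0.00027627, -0.00044413,
       -0.00061831]), 'joint_torque': array([ 1.86394165e-03, -5.44607985e+01, -2.73677373e+01,  6.44506468e-02,
        2.25281983e-02, -9.04075227e-05]), 'ee_pos': array([139.75211313, 608.59610645, 221.8936342 ]), 'orientation': array([-3.53923638e-01, -3.12138795e+00,  2.44040651e-03]), 'ft_force': array([ 0.68219118,  0.99499368, -0.07537917]), 'moment': array([-0.00068869, -0.02354115, -0.03924258]), 'grasp_force': 0.0, 'width': 87.87864729047396} 18.700000000000003
scene {'camera_matrix': [[415.599, 0.0, 255.885], [0.0, 415.599, 192.47], [0.0, 0.0, 1.0]], 'xyz': [1330.537, 234.246, 1043.0], 'rotation': [-1.53, -2.128, 0.759]}
tray [(0.87, [298.0, 180.0, 42.0, 30.0]), (0.86, [399.0, 221.0, 32.0, 25.0]), (0.67, [355.0, 192.0, 41.0, 26.0]), (0.56, [363.0, 222.0, 29.0, 20.0])]
bin [(0.78, [364.0, 228.0, 32.0, 17.0]), (0.44, [206.0, 212.0, 113.0, 71.0])]
dispenser
[... 229 characters left out ...]
03.666, 1203.026, 962.257], 'rotation': [-0.141, 2.749, -1.407]}
tray [(0.91, [264.0, 317.0, 29.0, 25.0]), (0.83, [289.0, 232.0, 39.0, 32.0]), (0.74, [289.0, 276.0, 48.0, 40.0]), (0.59, [237.0, 273.0, 11.0, 28.0])]
bin [(0.75, [234.0, 280.0, 15.0, 42.0])]
dispenser [(0.63, [216.0, 167.0, 83.0, 88.0]), (0.35, [296.0, 151.0, 13.0, 31.0])]
jaw [(0.59, [239.0, 180.0, 5.0, 10.0])]
handle_grip []
wrist {'camera_matrix': [[297.319, 0.0, 260.142], [0.0, 297.319, 196.754], [0.0, 0.0, 1.0]], 'mount': [[-0.001, -0.957, -0.291, 79.439], [1.0, -0.001, -0.001, -0.626], [0.0, -0.291, 0.957, -162.049], [0.0, 0.0, 0.0, 1.0]]}
tray [(0.57, [206.0, 358.0, 46.0, 17.0])]
bin []
dispenser []
jaw []
handle_grip []
```

Run:
```python
import cv2
a=cv2.imread("pics/scene0.png")[120:280,120:450]; cv2.imwrite("pics/s1.png",cv2.resize(a,(792,384),interpolation=3))
a=cv2.imread("pics/side0.png")[100:350,150:350]; cv2.imwrite("pics/s2.png",cv2.resize(a,(480,600),interpolation=3))
```

```text
(no output)
```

View pics/s1.png

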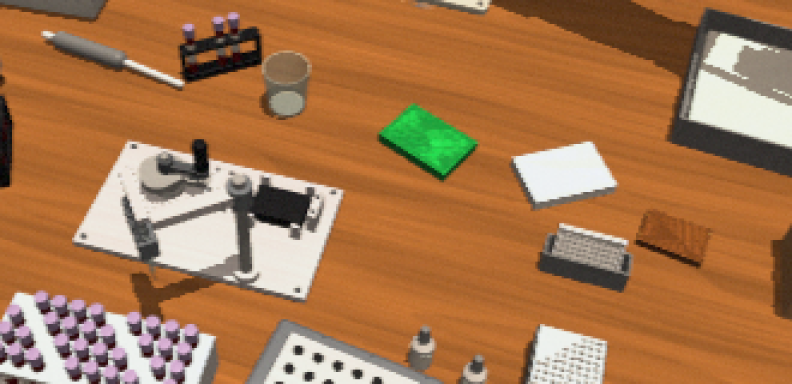

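View pics/s2.png

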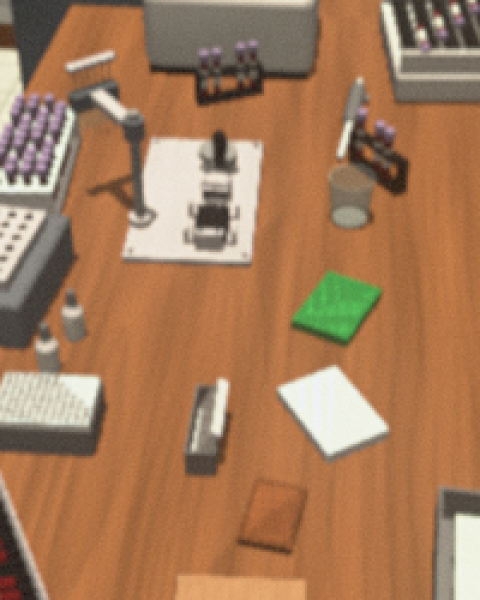

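The scene crop shows the tray (white, wells facing the camera) in its bin at full-image pixel ~(364,226). The dispenser plate is at ~(206,212), with the crank arm pointing right and the black nest pad at ~(238,205). In the side view the bin is at ~(236,278).

```bash
cat > h.py <<'E'
from workcell import ctrl,cams
import cv2,numpy as np
from scipy.spatial.transform import Rotation as R
from scipy.optimize import least_squares
CAL={"scene":([415.599,255.885,192.47],[1330.537,234.246,1043.0],[-1.53,-2.128,0.759]),
"side":([460.982,251.502,188.2],[403.666,1203.026,962.257],[-0.141,2.749,-1.407])}
def plane(c,px,z):
    k,o,r=CAL[c]; d=R.from_rotvec(r).apply([(px[0]-k[1])/k[0],(px[1]-k[2])/k[0],1]); o=np.array(o)
    return o+d*(z-o[2])/d[2]
def proj(c,P):
    k,o,r=CAL[c]; q=R.from_rotvec(r).inv().apply(np.atleast_2d(P)-o); return q[:,:2]/q[:,2:]*k[0]+[k[1],k[2]]
def place(p,pts):
    c,s=np.cos(p[2]),np.sin(p[2]); pts=np.atleast_2d(np.array(pts,float))
    return np.c_[p[0]+c*pts[:,0]-s*pts[:,1],p[1]+s*pts[:,0]+c*pts[:,1],pts[:,2]]
# wrist camera
M=np.array(cams.get_image("wrist")["mount"]) if False else None
def wproj(obs,mount,P,f=297.319,c0=(260.142,196.754)):
    T=np.asarray(mount); q=R.from_rotvec(obs["orientation"]).inv().apply(np.atleast_2d(P)-obs["ee_pos"])
    q=(q-T[:3,3])@T[:3,:3]; rr=np.hypot(q[:,0],q[:,1]); th=np.arctan2(rr,q[:,2])
    return q[:,:2]/rr[:,None]*th[:,None]*f+c0
def wplane(obs,mount,px,z,f=297.319,c0=(260.142,196.754)):
    T=np.asarray(mount); v=(np.array(px,float)-c0); r=np.hypot(*v)+1e-9; th=r/f
    d=np.r_[v/r*np.sin(th),np.cos(th)]; Rw=R.from_rotvec(obs["orientation"])
    d=Rw.apply(T[:3,:3]@d); o=obs["ee_pos"]+Rw.apply(T[:3,3]); return o+d*(z-o[2])/d[2]
E
python3 - <<'E'
from h import *
sc=lambda p:(120+p[0]/2.4,120+p[1]/2.4)
si=lambda p:(150+p[0]/2.4,100+p[1]/2.4)
print("plate scene",[plane("scene",sc(p),12)[:2].round() for p in [(130,142),(343,190),(305,298),(75,242)]])
print("plate side",[plane("side",si(p),12)[:2].round() for p in [(150,138),(263,138),(248,262),(123,260)]])
print("bin scene top",[plane("scene",sc(p),37)[:2].round() for p in [(541,257),(629,272)]])
print("bin side top",[plane("side",si(p),37)[:2].round() for p in [(186,459),(215,459)]])
print("handle top",plane("scene",sc((201,143)),110)[:2], plane("side",si((219,136)),110)[:2])
o=ctrl.get_obs(); print(R.from_rotvec(o["orientation"]).as_matrix().round(3))
E
```

```text
plate scene [array([ 542., -295.]), array([528.,   8.]), array([704.,  16.]), array([ 719., -288.])]
plate side [array([ 716., -296.]), array([ 534., -314.]), array([525.,  10.]), array([698.,  23.])]
bin scene top [array([569., 277.]), array([557., 383.])]
bin side top [array([555., 392.]), array([523., 389.])]
handle top [ 589.94786743 -160.85078671] [ 584.4482886  -156.61927854]
[[-0.975  0.224  0.   ]
 [ 0.224  0.975  0.   ]
 [ 0.     0.    -1.   ]]
```

Emit:
move_arm:
  steps:
    - [[-0.97,-0.41,0],0,0]
    - [[-0.97,-0.41,0],0,0]
    - [[-0.97,-0.41,0],0,0]
    - [[-0.97,-0.41,0],0,0]
    - [[-0.97,-0.41,0],0,0]
    - [[-0.97,-0.41,0],0,0]
    - [[-0.97,-0.41,0],0,0]
    - [[-0.97,-0.41,0],0,0]
    - [[-0.97,-0.41,0],0,0]
    - [[-0.97,-0.41,0],0,0]
    - [[-0.97,-0.41,0],0,0]
    - [[-0.97,-0.41,0],0,0]
    - [[-0.97,-0.41,0],0,0]
    - [[-0.97,-0.41,0],0,0]
    - [[-0.97,-0.41,0],0,0]
    - [[-0.97,-0.41,0],0,0]
    - [[-0.97,-0.41,0],0,0]
    - [[-0.97,-0.41,0],0,0]
    - [[0,0,0],1,0]
    - [[0,0,0],1,0]

```text
t: 2.57
ee_pos: [525.3, 330.4, 222.6]
orientation: [0.634, 3.077, 0.0]
ft_force: [-1.2, 0.3, 0.0]
width: 87.9
grasp_force: 0.0
```

Emit:
move_arm:
  steps:
    - [[0,0,0],1,0]
    - [[0,0,0],1,0]
    - [[0,0,0],1,0]
    - [[0,0,0],1,0]
    - [[0,0,0],1,0]
    - [[0,0,0],1,0]
    - [[0,0,0],1,0]
    - [[0,0,0],1,0]
    - [[0,0,0],1,0]
    - [[0,0,0],1,0]
    - [[0,0,0],1,0]
    - [[0,0,0],1,0]
    - [[0,0,0],0.1,0]
    - [[0,0,0],0,0]
    - [[0,0,0],0,0]

```text
t: 3.82
ee_pos: [524.0, 331.6, 222.6]
orientation: [-2.088, -2.348, 0.0]
ft_force: [-0.7, -0.2, 0.1]
width: 87.8
grasp_force: 0.0
```

Run:
```python
from h import *
o=ctrl.get_obs(); d=cams.get_image("wrist"); m=np.array(d["mount"]); np.save("mount.npy",m)
print(o["t"],o["ee_pos"].round(1),R.from_rotvec(o["orientation"]).as_matrix().round(3).tolist(),o["qpos"].round(2))
im=d["image"][:,:,::-1].copy(); cv2.imwrite("pics/w1.png",im)
b=(546,328,.11)
box=place(b,[(sx*17,sy*53,37) for sx,sy in [(-1,-1),(1,-1),(1,1),(-1,1)]])
c=wproj(o,m,box); print(c.round())
for th in ["tray","bin"]: print(th,[(round(q["p"],2),np.round(q["rect"]).tolist()) for q in cams.boxes_of("wrist",th)][:4])
x0,y0=np.clip(c.min(0)-50,0,None).astype(int); x1,y1=(c.max(0)+50).astype(int)
cr=im[y0:y1,x0:x1]; s=min(800/cr.shape[1],600/cr.shape[0]); print(x0,y0,s); cv2.imwrite("pics/w1c.png",cv2.resize(cr,None,fx=s,fy=s,interpolation=3)[:600,:800])
```

```text
3.8167 [524.  331.6 222.6] [[-0.117, 0.993, -0.0], [0.993, 0.117, -0.0], [-0.0, -0.0, -1.0]] [ 0.54  0.42  1.64 -0.    1.08  0.43]
[[263. 221.]
 [290. 221.]
 [293. 137.]
 [264. 136.]]
tray [(0.88, [183.0, 310.0, 45.0, 60.0]), (0.75, [273.0, 178.0, 34.0, 70.0]), (0.74, [167.0, 194.0, 92.0, 96.0]), (0.68, [218.0, 88.0, 60.0, 73.0])]
bin [(0.55, [278.0, 177.0, 38.0, 96.0])]
213 86 3.2432432432432434
```

View pics/w1c.png

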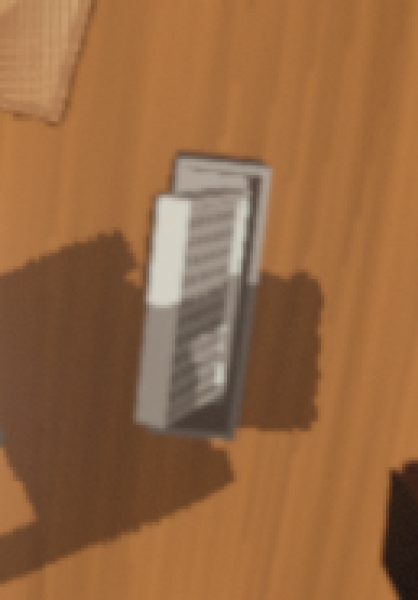

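The wrist crop shows the tray's upper edge as a light strip from (158,196)/(190,200) to (135,422)/(167,428) in crop pixels, and the bin rim with corners at (175,155), (270,165) and (235,437).

Run:
```python
from h import *
o=ctrl.get_obs(); m=np.load("mount.npy"); s=3.2432
f=lambda p,z:wplane(o,m,(213+p[0]/s,86+p[1]/s),z)[:2].round(1)
print("under",f((158,196),54.8),f((135,422),54.8)); print("top",f((190,200),60.3),f((167,428),60.3))
print("rim",f((175,155),37),f((270,165),37),f((235,437),37))
```

```text
under [521.9 368.9] [523.1 285.9]
top [532.7 369.5] [534.7 287. ]
rim [526.6 382.2] [561.1 382.9] [562.8 277.4]
```

Emit:
move_arm:
  steps:
    - [[0,0,0],1,0]
    - [[0,0,0],0.15,0]
    - [[-0.16,0.64,0.8],0,0]
    - [[0,0,0.8],0,0]
    - [[0,0,0.8],0,0]
    - [[0,0,0.8],0,0]
    - [[0,0,0.8],0,0]
    - [[0,0,0.8],0,0]
    - [[0,0,0.8],0,0]
    - [[0,0,0.8],0,0]
    - [[0,0,0.5],0,0]
    - [[0,0,0.3],0,0]
    - [[0,0,0],0,0]
    - [[0,0,0],0,0.3]
    - [[0,0,0],0,0.5]
    - [[0,0,0],0,0.6]
    - [[0,0,0],0,0.6]
    - [[0,0,0],0,0.6]

```text
t: 5.47
ee_pos: [540.5, 328.0, 43.5]
orientation: [2.205, 2.237, 0.002]
ft_force: [0.1, 0.1, 0.4]
width: 57.9
grasp_force: 0.0
```

Emit:
move_arm:
  steps:
    - [[0,0,0],0,0.7]
    - [[0,0,0],0,0.75]
    - [[0,0,0],0,0.8]
    - [[0,0,0],0,0.85]
    - [[0,0,0],0,0.9]
    - [[0,0,0],0,1]
    - [[0,0,0],0,1]
    - [[0,0,0],0,1]
    - [[0,0,0],0,1]

```text
t: 6.22
ee_pos: [541.3, 328.3, 43.5]
orientation: [2.205, 2.237, 0.004]
ft_force: [2.2, -0.3, 5.2]
width: 11.6
grasp_force: 30.0
```

Emit:
move_arm:
  steps:
    - [[0,0,-0.3],0,1]
    - [[0,0,-0.5],0,1]
    - [[0,0,-0.6],0,1]
    - [[0,0,-0.8],0,1]
    - [[0,0,-0.8],0,1]
    - [[0,0,-0.8],0,1]
    - [[0,0,-0.8],0,1]
    - [[0,0,-0.4],0,1]
    - [[0,0,0],0,1]

```text
t: 6.97
ee_pos: [541.1, 328.6, 170.7]
orientation: [2.205, 2.236, 0.007]
ft_force: [0.2, -0.5, -0.3]
width: 11.9
grasp_force: 30.0
```

Run:
```python
from h import *
o=ctrl.get_obs(); print(o["ee_pos"],o["width"],o["grasp_force"])
a=cams.get_image("side")["image"][120:340,150:350,::-1]; b=cams.get_image("scene")["image"][140:280,280:440,::-1]
a=cv2.resize(a,(400,440),interpolation=3); b=cv2.resize(b,(400,350),interpolation=3); b=cv2.copyMakeBorder(b,0,90,0,0,0); cv2.imwrite("pics/l1.png",np.hstack([a,b]))
si=lambda p:(150+p[0]/2.4,100+p[1]/2.4)
for n,p in dict(greenL=(292,322),greenB=(345,342),whiteL=(278,390),whiteB=(332,460),dropB=(75,340),dropA=(48,368),tipR=(100,450)).items(): print(n,plane("side",si(p),0)[:2].round())
for th in ["beaker","dropper_a"]: print(th,[(round(q["p"],2),np.round(q["rect"]).tolist()) for q in cams.boxes_of("side",th)][:4])
```

```text
[541.13266071 328.55439267 170.74915562] 11.90359908022547 29.99201148748398
greenL [457. 114.]
greenB [387. 146.]
whiteL [465. 240.]
whiteB [396. 344.]
dropB [731. 177.]
dropA [753. 231.]
tipR [661. 356.]
beaker [(0.77, [297.0, 182.0, 19.0, 32.0]), (0.56, [216.0, 167.0, 79.0, 90.0])]
dropper_a [(0.68, [170.0, 247.0, 12.0, 16.0]), (0.57, [181.0, 232.0, 6.0, 22.0])]
```

View pics/l1.png

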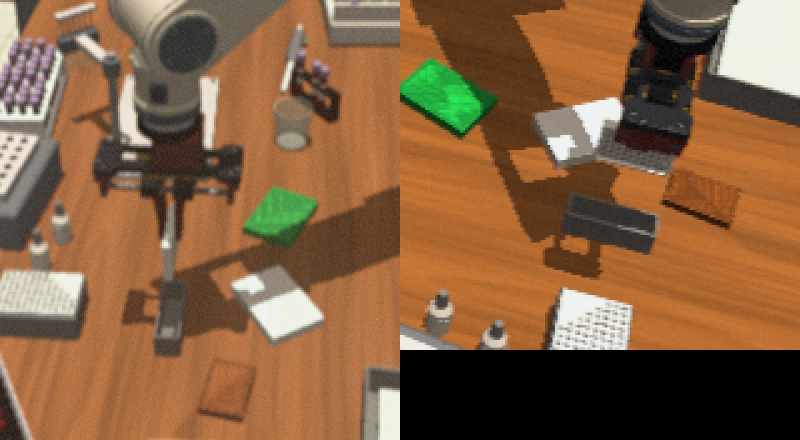

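The side and scene views show the tray hanging upright in the fingers, clear of the empty bin, and the bench free around x=570, y=165.

Emit:
move_arm:
  steps:
    - [[-0.5,0.13,0],0,1]
    - [[-0.8,0.13,0],0,1]
    - [[-0.9,0.13,0],0,1]
    - [[-0.9,0.13,0],0,1]
    - [[-0.9,0.13,0],0,1]
    - [[-0.9,0.13,0.2],0,1]
    - [[-0.9,0.13,0.6],0,1]
    - [[-0.5,0.13,0.8],0,1]
    - [[-0.2,0,0.8],0,1]
    - [[0,0,0.8],0,1]
    - [[0,0,0.8],0,1]
    - [[0,0,0.5],0,1]
    - [[0,0,0.3],0,1]
    - [[0,0,0.15],0,1]
    - [[0,0,0],0,1]
    - [[0,0,0],0,1]

```text
t: 8.5
ee_pos: [568.8, 165.9, 44.4]
orientation: [2.205, 2.237, 0.001]
ft_force: [0.4, -0.6, -0.2]
width: 11.5
grasp_force: 30.0
```

Emit:
move_arm:
  steps:
    - [[0,0,0.08],0,1]
    - [[0,0,0.08],0,1]
    - [[0,0,0],0,1]

```text
t: 8.75
ee_pos: [568.9, 166.0, 40.5]
orientation: [2.205, 2.237, 0.002]
ft_force: [-0.4, 0.6, 0.2]
width: 12.0
grasp_force: 30.0
```

Emit:
move_arm:
  steps:
    - [[0,0,0.05],0,1]
    - [[0,0,0.05],0,1]
    - [[0,0,0],0,1]

```text
t: 9.0
ee_pos: [569.2, 166.0, 40.4]
orientation: [2.205, 2.237, 0.002]
ft_force: [-6.3, -1.1, 24.7]
width: 11.9
grasp_force: 30.1
```

Emit:
move_arm:
  steps:
    - [[0,0,-0.08],0,1]
    - [[0,0,0],0,0.84]
    - [[0,0,0],0,0.78]
    - [[0,0,0],0,0.78]
    - [[0,0,0],0,0.78]
    - [[0,0,0.3],0,0.78]
    - [[0,0,0.3],0,0.78]
    - [[0,0,0.3],0,0.78]
    - [[0,0,0.3],0,0.78]
    - [[0,0,0.2],0,0.78]
    - [[0,0,0],0,0.78]

```text
t: 9.92
ee_pos: [567.3, 165.4, 2.7]
orientation: [-2.205, -2.236, 0.004]
ft_force: [0.2, 0.2, -0.8]
width: 19.5
grasp_force: 0.0
```

Emit:
move_arm:
  steps:
    - [[0,0,-0.4],0,0.78]
    - [[0,0,-0.5],0,0.78]
    - [[0,0,-0.55],0,0.72]
    - [[0,0,0],0,0.66]
    - [[0,0,0],0,0.66]
    - [[0,-0.2,0],0,0.66]
    - [[0,-0.2,0],0,0.66]
    - [[0,-0.1,0],0,0.66]
    - [[0,-0.1,0],0,0.66]
    - [[0,-0.1,0],0,0.66]
    - [[0,-0.1,0],0,0.66]
    - [[0,0,0],0,0.66]
    - [[0,0,0],0,0.66]

```text
t: 11.0
ee_pos: [548.2, 165.4, 40.6]
orientation: [-2.206, -2.237, 0.0]
ft_force: [0.1, 1.2, 0.1]
width: 30.5
grasp_force: 0.1
```

Run:
```python
from h import *
o=ctrl.get_obs(); m=np.load("mount.npy")
im=cams.get_image("wrist")["image"][:,:,::-1]
P=wproj(o,m,[(555,165,30)])[0]; print(P)
a=cv2.resize(im[90:330,150:400],(500,480),interpolation=3)
b=cams.get_image("side")["image"][150:270,180:300,::-1]; b=cv2.resize(b,(300,300),interpolation=3)
cv2.imwrite("pics/l2.png",np.hstack([a,cv2.copyMakeBorder(b,0,180,0,0,0)]))
```

```text
[270.04786897 237.55500652]
```

View pics/l2.png

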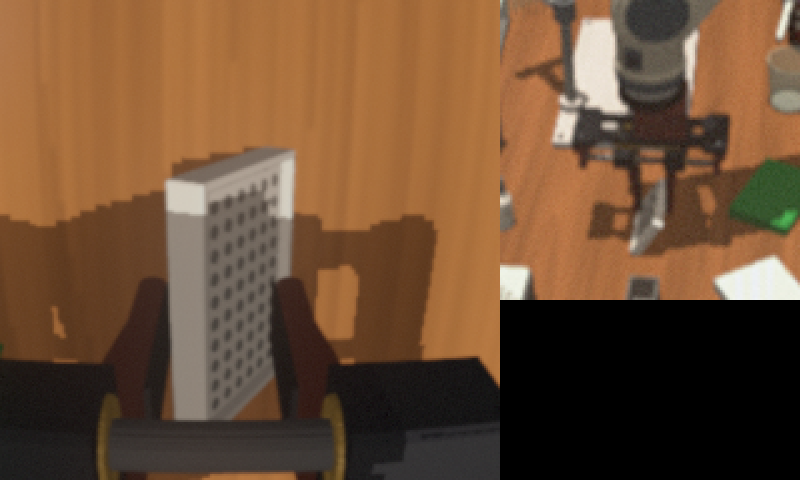

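The wrist view shows the tray leaning against the -x finger, wells facing +x, as planned. Next I open the gripper, go down, and let the tray lie flat.

Emit:
move_arm:
  steps:
    - [[0,0.1,0],0,0.6]
    - [[0,0.1,0],0,0.54]
    - [[0,0.1,0],0,0.48]
    - [[0,0.1,0],0,0.42]
    - [[0,0.12,0],0,0.36]
    - [[0,0,0],0,0.36]
    - [[0,0,0.3],0,0.36]
    - [[0,0,0.4],0,0.36]
    - [[0,0,0.4],0,0.36]
    - [[0,0,0.4],0,0.36]
    - [[0,0,0],0,0.36]
    - [[0,-0.12,0],0,0.33]
    - [[0,-0.12,0],0,0.28]
    - [[0,-0.12,0],0,0.23]
    - [[0,-0.12,0],0,0.18]
    - [[0,-0.12,0],0,0.13]
    - [[0,-0.12,0],0,0.08]
    - [[0,-0.12,0],0,0.03]
    - [[0,-0.12,0],0,0]
    - [[0,-0.12,0],0,0]

```text
t: 12.77
ee_pos: [534.1, 165.2, 3.3]
orientation: [2.206, 2.237, 0.0]
ft_force: [-0.1, 0.9, 0.1]
width: 87.5
grasp_force: 0.0
```

Emit:
move_arm:
  steps:
    - [[0,0,0],0,0]
    - [[0,0,-0.8],0,0]
    - [[0,0,-0.8],0,0]
    - [[0,0,-0.8],0,0]
    - [[0,0,-0.8],0,0]
    - [[0,0,0],0,0]
    - [[0,0,0],0,0]

```text
t: 13.35
ee_pos: [535.2, 165.5, 84.2]
orientation: [2.205, 2.236, 0.004]
ft_force: [0.4, 0.0, -0.4]
width: 88.0
grasp_force: 0.0
```

Run:
```python
from h import *
o=ctrl.get_obs(); m=np.load("mount.npy")
im=cams.get_image("wrist")["image"][:,:,::-1].copy(); cv2.imwrite("pics/w3.png",im)
cs=cams.cut_out("wrist","tray")
for c in cs[:3]:
    cn=max(cv2.findContours(c["pixels"].astype(np.uint8),0,1)[0],key=cv2.contourArea).reshape(-1,2)
    W=np.array([wplane(o,m,p,12)[:2] for p in cn],np.float32); print(c["p"],np.round(c["rect"]),cv2.minAreaRect(W))
print(o["ee_pos"],o["t"])
cv2.imwrite("pics/l3.png",cv2.resize(im[90:350,120:420],(600,520),interpolation=3))
```

```text
0.96 [261. 200.  70.  94.] ((535.7708129882812, 167.10646057128906), (58.1505012512207, 83.94205474853516), 0.878912627696991)
0.69 [128. 247.  76.  75.] ((406.7786865234375, 118.50074768066406), (71.99707794189453, 69.96851348876953), 65.46836853027344)
0.65 [110.  79. 136. 157.] ((401.5909118652344, 279.4794921875), (87.9932861328125, 124.47441864013672), 33.80413055419922)
[535.23248257 165.4549111   84.15062784] 13.35
```

View pics/l3.png

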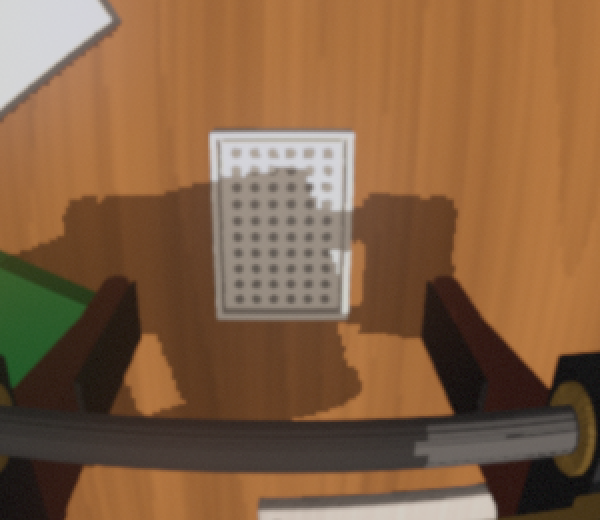

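The tray lies flat, wells up, at (536,167), and its measured size of 58 x 84 mm matches. I take it by the long sides.

Emit:
move_arm:
  steps:
    - [[0.06,0.02,0.7],0,0]
    - [[0,0,0.8],0,0]
    - [[0,0,0.8],0,0]
    - [[0,0,0.6],0,0]
    - [[0,0,0.3],0,0]
    - [[0,0,0.07],0,0]
    - [[0,0,0],0,0]
    - [[0,0,0],0,0.2]
    - [[0,0,0],0,0.3]
    - [[0,0,0],0,0.4]
    - [[0,0,0],0,1]
    - [[0,0,0],0,1]
    - [[0,0,0],0,1]

```text
t: 14.53
ee_pos: [534.8, 166.7, 1.4]
orientation: [-2.206, -2.237, 0.0]
ft_force: [0.9, 0.1, 0.2]
width: 57.6
grasp_force: 30.0
```

Emit:
move_arm:
  steps:
    - [[0,0,-0.3],0,1]
    - [[0,0,-0.8],0,1]
    - [[0,0,-0.9],0,1]
    - [[0,0,-0.9],0,1]
    - [[0,0,-0.9],0,1]
    - [[0,0,-0.9],0,1]
    - [[0,0,-0.3],0,1]
    - [[0,0,0],0,1]

```text
t: 15.2
ee_pos: [536.2, 167.1, 128.7]
orientation: [2.204, 2.236, 0.006]
ft_force: [0.3, -0.1, -0.5]
width: 57.6
grasp_force: 30.0
```

Emit:
move_arm:
  steps:
    - [[-0.3,0.4,0],0,1]
    - [[-0.6,0.7,0],0,1]
    - [[-0.6,0.7,0],0,1]
    - [[-0.4,0.36,0],0,1]
    - [[0,0,0],0,1]
    - [[0,0,0],0,1]

```text
t: 15.7
ee_pos: [589.0, 119.1, 125.0]
orientation: [-2.206, -2.234, 0.003]
ft_force: [0.3, 0.8, -0.6]
width: 57.7
grasp_force: 30.0
```

Run:
```python
from h import *
o=ctrl.get_obs(); m=np.load("mount.npy"); print(o["ee_pos"],o["orientation"])
im=cams.get_image("wrist")["image"][:,:,::-1].copy(); cv2.imwrite("pics/w4.png",im)
d=(589,-56,.046)
pts=[(-60,70,12),(120,70,12),(120,-240,12),(-60,-240,12)]
c=wproj(o,m,place(d,pts)); print(c.round())
x0,y0=np.clip(c.min(0)-20,0,None).astype(int); x1,y1=(c.max(0)+20).astype(int)
cr=im[y0:y1,x0:x1]; s=min(800/cr.shape[1],600/cr.shape[0]); print(x0,y0,s,cr.shape); cv2.imwrite("pics/w4c.png",cv2.resize(cr,None,fx=s,fy=s,interpolation=3)[:600,:800])
```

```text
[588.96238796 119.1307925  124.95284441] [-2.20644409 -2.23406086  0.00311925]
[[202. 285.]
 [362. 278.]
 [333. 420.]
 [229. 424.]]
182 258 4.0201005025125625 (126, 199, 3)
```

View pics/w4c.png

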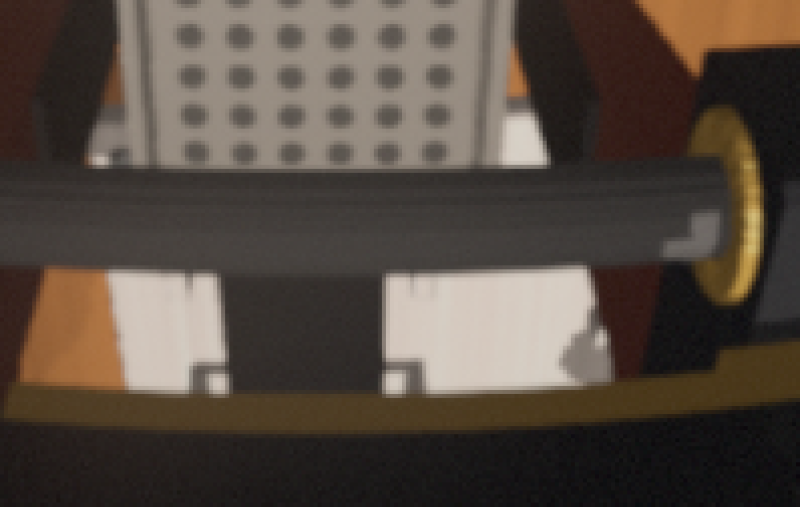

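The wrist view shows the black nest pad between the gripper parts: left edge at crop x 220–228, right edge at 383, guides at (192–230, 365–390) and (385–425, 365–390). I combine these with the scene and side images.

Run:
```python
from h import *
o=ctrl.get_obs(); m=np.load("mount.npy"); s=4.0201
f=lambda p,z:wplane(o,m,(182+p[0]/s,258+p[1]/s),z)[:2].round(1)
print("padL",f((221,280),30),f((228,388),30)); print("padR",f((383,280),30),f((383,388),30))
print("guide",f((192,365),37),f((424,362),37),"plateL",f((110,280),12),f((127,388),12))
a=cv2.imread("pics/scene0.png")[170:250,145:270]; a=cv2.resize(a,None,fx=6.4,fy=6.4,interpolation=3)
cv2.imwrite("pics/d1.png",a)
```

```text
padL [564.3 -34.9] [565.  -81.3]
padR [610.  -34.1] [612.  -80.4]
guide [555.4 -64. ] [622.8 -61.5] plateL [528.5 -53.5] [ 529.9 -103.4]
```

View pics/d1.png

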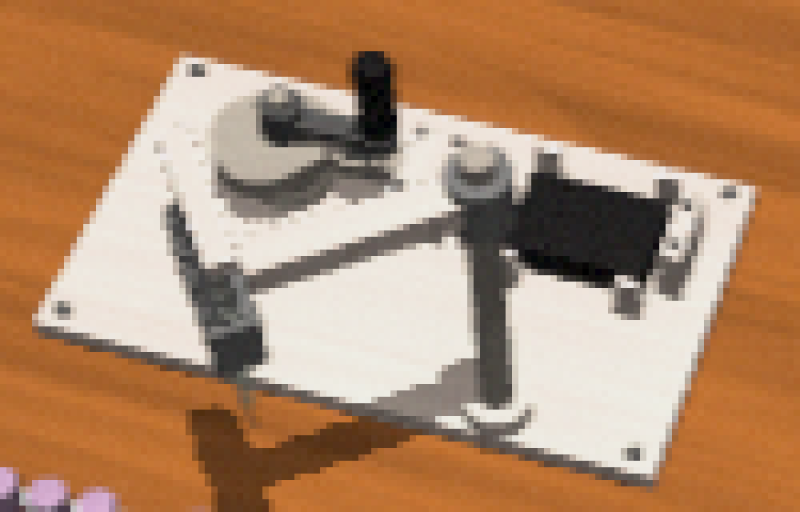

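The enlarged scene image gives plate corners at (182,55), (757,190), (655,482) and (38,322), the handle top at (372,62), the shaft top at (280,95) and the column top at (478,160). I fit all of these together.

Run:
```python
from h import *
o=ctrl.get_obs(); m=np.load("mount.npy")
sc=lambda p:np.array((145+(p[0]+.5)/6.4-.5,170+(p[1]+.5)/6.4-.5))
si=lambda p:np.array((150+(p[0]+.5)/2.4-.5,100+(p[1]+.5)/2.4-.5))
S=[((182,55),(-60,-240,12)),((757,190),(-60,70,12)),((655,482),(120,70,12)),((38,322),(120,-240,12)),((478,150),(105,-10,197)),((497,408),(105,-10,12))]
D=[((150,138),(120,-240,12)),((263,138),(-60,-240,12)),((248,258),(-60,70,12)),((123,260),(120,70,12))]
wl=[((564.3,-34.9),(-24,None)),((565,-81.3),(-24,None)),((610,-34.1),(24,None)),((612,-80.4),(24,None)),((529,-53.5),(-60,None)),((530,-103),(-60,None))]
def res(p,use):
    r=[]
    if 's' in use:
        r+=list((proj("scene",place(p,[l for _,l in S]))-[sc(q) for q,_ in S]).ravel())
    if 'd' in use: r+=list((proj("side",place(p,[l for _,l in D]))-[si(q) for q,_ in D]).ravel())
    if 'w' in use:
        for (x,y),(lx,_) in wl:
            c,sn=np.cos(p[2]),np.sin(p[2]); r.append((c*(x-p[0])+sn*(y-p[1])-lx)/2)
    return np.array(r)
for u in ['s','d','sd','sdw']:
    q=least_squares(res,[589,-56,.046],args=(u,),x_scale=[1,1,.01],loss='soft_l1'); print(u,q.x.round(3),np.abs(res(q.x,u)).round(1))
p=q.x; ax=place(p,[(0,-155,85)])[0]; print("axis",ax)
h=plane("scene",sc((372,62)),110); h2=plane("side",si((219,135)),110); h3=plane("scene",sc((375,140)),60)
for k in (h,h2,h3): v=k[:2]-ax[:2]; print(k,np.hypot(*v),np.degrees(np.arctan2(v[1],v[0])-p[2])-60)
for z in (150,190): print("head",z,plane("scene",sc((200,270)),z),plane("scene",sc((235,340)),z), plane("side",si((85,95)),z))
```

```text
s [ 5.88151e+02 -5.92710e+01  3.90000e-02] [0.1 0.5 0.3 0.7 0.1 0.5 1.  0.1 0.  1.2 0.4 0.5]
d [ 5.86207e+02 -6.53010e+01  4.50000e-02] [0.2 0.2 0.7 1.1 1.2 0.6 0.4 2.1]
sd [ 5.87125e+02 -6.00360e+01  4.10000e-02] [0.  0.6 0.2 1.  0.1 0.9 1.  0.3 0.  0.9 0.3 0.2 0.  0.4 0.8 1.8 0.6 1.6
 1.1 1.3]
sdw [ 5.87951e+02 -5.97600e+01  3.90000e-02] [0.  0.5 0.2 0.7 0.2 0.6 1.1 0.2 0.1 1.1 0.2 0.4 0.1 0.4 0.9 1.9 0.3 1.6
 1.4 1.3 0.7 0.1 0.5 0.4 0.7 0.2]
axis [ 593.94037081 -214.64385961   85.        ]
[ 589.79120203 -164.30632275  110.        ] 50.508249014875815 32.4975317684013
[ 586.03624272 -161.17221516  110.        ] 54.052678019487665 36.193986273535
[ 595.97993836 -164.66847748   60.        ] 50.01698366029774 25.44844206148842
head 150 [ 752.75781415 -169.65677663  150.        ] [ 780.93539522 -140.57834766  150.        ] [ 787.68487889 -188.46514378  150.        ]
head 190 [ 778.63818082 -151.56482695  190.        ] [ 805.5536082 -123.7889032  190.       ] [ 768.77367818 -119.94047024  190.        ]
```

Emit:
move_arm:
  steps:
    - [[0,0,-0.8],0,1]
    - [[0,0,-0.9],0,1]
    - [[-0.5,0,-0.1],0,1]
    - [[-1,-0.02,0],0,1]
    - [[-1,-0.02,0],0,1]
    - [[-1,-0.02,0],0,1]
    - [[-1,-0.02,0],0,1]
    - [[-1,-0.02,0],0,1]
    - [[-1,-0.02,0],0,1]
    - [[-1,-0.02,0],0,1]
    - [[-1,-0.02,0],0,1]
    - [[-1,-0.02,0],0,1]
    - [[-1,0,0],0,1]
    - [[-0.7,0,0],0,1]
    - [[-0.3,0,0],-0.3,1]
    - [[0,0,0],0,1]
    - [[0,0,0],0,1]
    - [[0,0,0],0,1]

```text
t: 17.25
ee_pos: [588.5, -166.8, 170.9]
orientation: [-2.176, -2.265, 0.001]
ft_force: [-0.0, 0.4, -0.3]
width: 57.8
grasp_force: 30.0
```

Run:
```python
from h import *
o=ctrl.get_obs(); m=np.load("mount.npy"); print(o["ee_pos"],o["orientation"],o["t"])
im=cams.get_image("wrist")["image"][:,:,::-1].copy(); cv2.imwrite("pics/w5.png",im)
c=wproj(o,m,place((588,-59.8,.039),[(-50,-60,30),(50,60,30),(-50,60,30),(50,-60,30)])); print(c.round())
x0,y0=np.clip(c.min(0)-5,0,None).astype(int); x1,y1=(c.max(0)+5).astype(int)
cr=im[y0:y1,x0:x1]; s=min(800/cr.shape[1],600/cr.shape[0]); print(x0,y0,s,cr.shape); cv2.imwrite("pics/w5c.png",cv2.resize(cr,None,fx=s,fy=s,interpolation=3)[:600,:800])
```

```text
[ 588.47847771 -166.84069303  170.85646498] [-2.17560030e+00 -2.26493045e+00  5.71112061e-04] 17.25
[[215. 141.]
 [313.  27.]
 [214.  26.]
 [312. 141.]]
209 21 4.8 (125, 108, 3)
```

View pics/w5c.png

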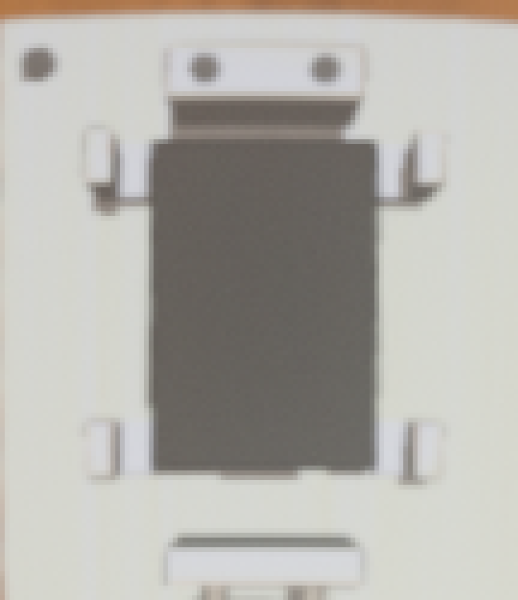

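The wrist view from above the nest is clear: pad corners at crop (152,143)–(377,470), guide inner edges at x≈114 and x≈414, stop face top at row 98, jaw face top at row 547.

Run:
```python
from h import *
o=ctrl.get_obs(); m=np.load("mount.npy"); s=4.8
f=lambda p,z:wplane(o,m,(209+(p[0]+.5)/s-.5,21+(p[1]+.5)/s-.5),z)[:2].round(1)
A=[f(p,30) for p in [(152,143),(377,143),(377,470),(152,470)]]; print("pad",A,np.mean(A,0))
print("guides",f((113,155),37),f((415,155),37),f((116,450),37),f((413,450),37))
print("stop",f((170,98),44),f((358,98),44),"jaw",f((170,547),46),f((358,547),46))
```

```text
pad [array([563.6, -27.6]), array([610.4, -25.6]), array([613.5, -96. ]), array([566.2, -97.9])] [588.425 -61.775]
guides [556.2 -31.7] [617.7 -29.1] [559.1 -93.7] [620.1 -91.2]
stop [567.8 -20.8] [605.2 -19.2] jaw [ 571.3 -112.8] [ 609.  -111.3]
```

Emit:
move_arm:
  steps:
    - [[0.5,0.02,0],0,1]
    - [[0.9,0.04,0],0,1]
    - [[0.9,0.04,0],0,1]
    - [[0.9,0.03,0],0,1]
    - [[0.6,0.03,0],0,1]
    - [[0.26,0,0],0,1]
    - [[0,0,0.5],0,1]
    - [[0,0,0.5],0,1]
    - [[0,0,0.5],0,1]
    - [[0,0,0.3],0,1]
    - [[0,0,0],0,1]
    - [[0,0,0],0,1]

```text
t: 18.3
ee_pos: [588.4, -66.6, 125.3]
orientation: [-2.176, -2.263, 0.002]
ft_force: [0.1, -1.2, 0.0]
width: 57.8
grasp_force: 30.0
```

Run:
```python
from h import *
for i in range(3):
    o=ctrl.get_obs(); print(o["ee_pos"],o["ft_force"].round(1)); im=cams.get_image("wrist")["image"]
cv2.imwrite("pics/w6.png",im[:,:,::-1])
v=np.array([588.44,-65.2,0])-o["ee_pos"]; print(v, R.from_rotvec(o["orientation"]).inv().apply(v)/25)
b=cv2.resize(cams.get_image("side")["image"][110:210,160:290,::-1],(780,600),interpolation=3); cv2.imwrite("pics/l6.png",b)
```

```text
[588.39559485 -66.61586611 125.26101563] [ 0.1 -1.2  0. ]
[588.893727   -66.5574726  125.97095956] [-0.2  0.3  0.2]
[589.24075785 -66.50460402 126.46047217] [-0.1  0.3  0. ]
[  -0.80075785    1.30460402 -126.46047217] [ 0.05378545 -0.0309042   5.05840912]
```

View pics/l6.png

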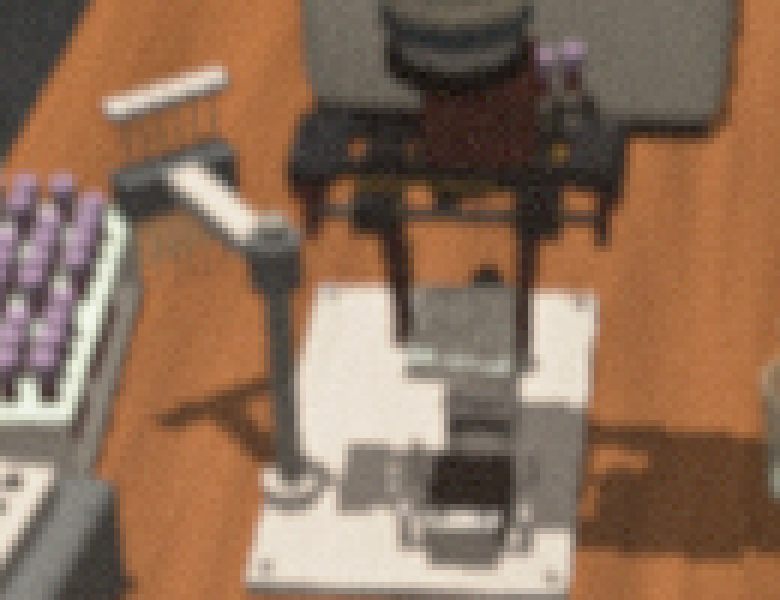

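The side view shows the tray level over the nest. The gripper frame will pass close to the column, so I go down in steps and watch the force.

Emit:
move_arm:
  steps:
    - [[0.04,-0.05,0.3],0,1]
    - [[0,0,0.4],0,1]
    - [[0,0,0.4],0,1]
    - [[0,0,0],0,1]

```text
t: 18.83
ee_pos: [586.0, -64.7, 96.4]
orientation: [-2.174, -2.264, 0.004]
ft_force: [0.1, -0.4, -0.8]
width: 57.9
grasp_force: 30.0
```

Emit:
move_arm:
  steps:
    - [[0,0,0.3],0,1]
    - [[0,0,0.3],0,1]
    - [[0,0,0.3],0,1]
    - [[0,0,0.3],0,1]
    - [[0,0,0.3],0,1]
    - [[0,0,0.3],0,1]
    - [[0,0,0],0,1]
    - [[0,0,0],0,1]

```text
t: 19.5
ee_pos: [587.3, -64.9, 53.3]
orientation: [-2.175, -2.265, 0.001]
ft_force: [0.0, 0.3, -1.3]
width: 57.6
grasp_force: 30.0
```

Emit:
move_arm:
  steps:
    - [[0,0.02,0.3],0,1]
    - [[0,0,0.2],0,1]
    - [[0,0,0.1],0,1]
    - [[0,0,0.1],0,1]
    - [[0,0,0],0,1]

```text
t: 19.92
ee_pos: [587.9, -64.9, 35.9]
orientation: [-2.176, -2.265, 0.001]
ft_force: [0.6, 0.1, -0.6]
width: 57.7
grasp_force: 30.0
```

Emit:
move_arm:
  steps:
    - [[0,0,0.08],0,1]
    - [[0,0,0.08],0,1]
    - [[0,0,0],0,1]

```text
t: 20.17
ee_pos: [588.1, -65.0, 32.2]
orientation: [-2.176, -2.266, 0.0]
ft_force: [-0.2, -0.3, -1.1]
width: 57.9
grasp_force: 30.0
```

Inside the guides with no contact force. I go down the last millimetre, then release.

Emit:
move_arm:
  steps:
    - [[0,0,0.04],0,1]
    - [[0,0,0.04],0,1]
    - [[0,0,0],0,1]

```text
t: 20.42
ee_pos: [588.4, -65.0, 31.4]
orientation: [2.176, 2.266, 0.0]
ft_force: [-2.6, -0.3, 7.8]
width: 57.4
grasp_force: 30.0
```

Emit:
move_arm:
  steps:
    - [[0,0,-0.02],0,0.25]
    - [[0,0,0],0,0.2]
    - [[0,0,0],0,0.15]
    - [[0,0,0],0,0.15]
    - [[0,0,-0.3],0,0.15]
    - [[0,0,-0.6],0,0.15]
    - [[0,0,-0.8],0,0.15]
    - [[0,0,-0.8],0,0.15]
    - [[0,0,-0.8],0,0.15]
    - [[0,0,-0.8],0,0.15]
    - [[0,0,-0.8],0,0.15]
    - [[-0.3,0,-0.8],0,0.15]
    - [[-0.8,0,-0.2],0,0.15]
    - [[-0.9,0,0],0,0.15]
    - [[-0.9,0,0],0,0.15]
    - [[-0.8,0,0],0,0.15]
    - [[-0.3,0,0],0,0.15]
    - [[0,0,0],0,0.15]
    - [[0,0,0],0,0.15]

```text
t: 22.0
ee_pos: [592.0, -164.7, 178.5]
orientation: [-2.177, -2.264, -0.0]
ft_force: [-0.3, 0.3, -0.3]
width: 74.8
grasp_force: 0.0
```

Run:
```python
from h import *
o=ctrl.get_obs(); m=np.load("mount.npy"); print(o["ee_pos"],R.from_rotvec(o["orientation"]).as_matrix().round(3).tolist(),o["qpos"].round(2))
im=cams.get_image("wrist")["image"][:,:,::-1].copy(); cv2.imwrite("pics/w7.png",im)
for c in cams.cut_out("wrist","tray")[:2]:
    cn=max(cv2.findContours(c["pixels"].astype(np.uint8),0,1)[0],key=cv2.contourArea).reshape(-1,2)
    W=np.array([wplane(o,m,p,42)[:2] for p in cn],np.float32); print(c["p"],np.round(c["rect"]),cv2.minAreaRect(W))
for t in ["handle_grip","crank"]:print([(round(q["p"],2),np.round(q["rect"]).tolist()) for q in cams.boxes_of("wrist",t)][:2])
cr=im[0:300,130:430]; cv2.imwrite("pics/w7c.png",cv2.resize(cr,(600,600),interpolation=3))
```

```text
[ 591.99436328 -164.66499443  178.45259485] [[-0.039, 0.999, -0.0], [0.999, 0.039, 0.0], [0.0, -0.0, -1.0]] [-0.29  0.46  1.69  0.    1.   -0.33]
0.72 [102.  13.  61.  24.] ((405.70257568359375, 31.154375076293945), (28.80121612548828, 81.02093505859375), 79.04309844970703)
0.58 [263.  89.  60.  82.] ((588.9984130859375, -65.32911682128906), (58.32853317260742, 82.43338775634766), 2.197150945663452)
[(0.86, [257.0, 205.0, 21.0, 33.0])]
[(0.94, [264.0, 224.0, 59.0, 79.0]), (0.31, [75.0, 226.0, 84.0, 80.0])]
```

View pics/w7c.png

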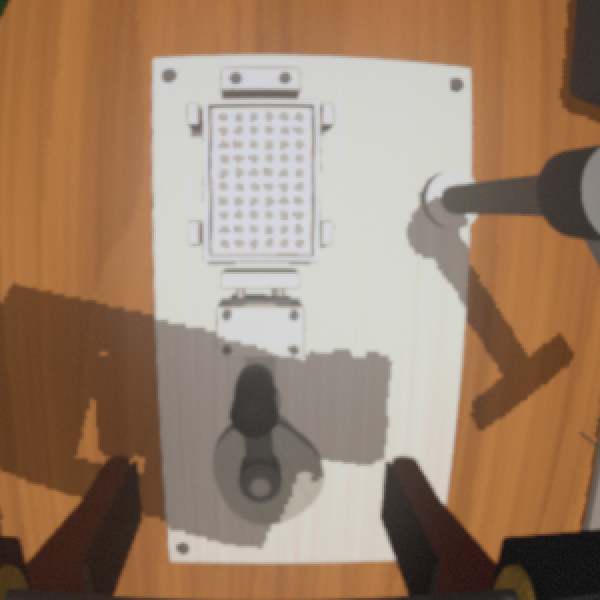

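The tray sits between the guides at (589,-65), yaw 0.038. The handle's top is at crop (254,415) and the shaft cap at (260,485).

Run:
```python
from h import *
o=ctrl.get_obs(); m=np.load("mount.npy")
h=wplane(o,m,(130+254/2-.25,415/2-.25),110); a=np.array([594.7,-216.6]); v=h[:2]-a
print(h,np.hypot(*v),np.degrees(np.arctan2(v[1],v[0])), [wplane(o,m,(130+260/2-.25,485/2-.25),z)[:2] for z in (50,60,70)])
th0=np.arctan2(v[1],v[0]); yaw=.041
print("crank now",th0-yaw-np.radians(60))
end=np.radians(235)+yaw
tz=2*np.arctan2(-o["orientation"][1],-o["orientation"][0]); ty=tz-np.pi/2 # tool x, tool y angle
print("tool x angle",np.degrees(tz))
R_=R.from_rotvec(o["orientation"]).inv()
t=np.r_[h[:2],76]-o["ee_pos"]; print("to grasp",R_.apply(t)/25)
N=20
P=a+50*np.c_[np.cos(np.linspace(th0,end,N+1)),np.sin(np.linspace(th0,end,N+1))]
D=np.diff(P,axis=0); print((R_.apply(np.c_[D,0*D[:,0]])/25).round(2)[:,:2].tolist(), P[-1],np.hypot(*P.T).min())
```

```text
[ 589.82923379 -163.81238361  110.        ] 53.01185535020475 95.27181146184367 [array([ 594.6080898 , -224.33965644]), array([ 594.43272593, -219.52572273]), array([ 594.25736205, -214.71178903])]
crank now 0.5746092431518464
tool x angle 92.37724682102662
to grasp [ 3.83427784e-03 -9.30441723e-02  4.09549914e+00]
[[-0.03, -0.25], [-0.06, -0.24], [-0.09, -0.23], [-0.12, -0.22], [-0.14, -0.2], [-0.17, -0.18], [-0.19, -0.16], [-0.21, -0.14], [-0.22, -0.11], [-0.23, -0.08], [-0.24, -0.05], [-0.25, -0.02], [-0.25, 0.01], [-0.24, 0.04], [-0.24, 0.07], [-0.23, 0.1], [-0.21, 0.12], [-0.2, 0.15], [-0.18, 0.17], [-0.15, 0.19]] [ 567.72407061 -258.69868447] 582.9218218452064
```

Emit:
move_arm:
  steps:
    - [[0,-0.09,0.5],0,0.4]
    - [[0,0,0.8],0,0.4]
    - [[0,0,0.8],0,0.4]
    - [[0,0,0.8],0,0.4]
    - [[0,0,0.7],0,0.4]
    - [[0,0,0.5],0,0.4]
    - [[0,0,0],0,0.4]
    - [[0,0,0],0,0.6]
    - [[0,0,0],0,0.7]
    - [[0,0,0],0,1]
    - [[0,0,0],0,1]
    - [[0,0,0],0,1]

```text
t: 23.2
ee_pos: [590.5, -165.2, 76.8]
orientation: [2.175, 2.265, 0.001]
ft_force: [0.3, -0.3, -0.6]
width: 22.9
grasp_force: 0.0
```

Emit:
move_arm:
  steps:
    - [[-0.02,-0.12,0],0,1]
    - [[-0.02,-0.13,0],0,1]
    - [[-0.03,-0.12,0],0,1]
    - [[-0.03,-0.12,0],0,1]
    - [[-0.09,-0.23,0],0,1]
    - [[0,0,0],0,1]
    - [[0,0,0],0,1]

```text
t: 23.78
ee_pos: [571.5, -170.4, 76.7]
orientation: [-2.176, -2.265, 0.0]
ft_force: [-1.4, 2.6, 7.9]
width: 19.5
grasp_force: 30.0
```

```bash
cat > arc.py <<'E'
from h import *
import sys
o=ctrl.get_obs(); a=np.array([594.7,-215.2]); v=o["ee_pos"][:2]-a; th=np.arctan2(v[1],v[0])%(2*np.pi); end=np.radians(235)+.041
print("r",np.hypot(*v),"crank",th-.041-np.radians(60),o["ft_force"].round(1))
n=int(sys.argv[1]); t=np.linspace(th,end,n+1); r=np.linspace(np.hypot(*v),50.5,n+1)
P=a+r[:,None]*np.c_[np.cos(t),np.sin(t)]; D=np.diff(P,axis=0)
print((R.from_rotvec(o["orientation"]).inv().apply(np.c_[D,0*D[:,0]])/25).round(2)[:,:2].tolist())
E
python3 arc.py 16
```

```text
r 50.47134361988388 crank 0.9608174596091426 [-1.4  2.6  7.9]
[[-0.13, -0.23], [-0.16, -0.21], [-0.18, -0.19], [-0.21, -0.16], [-0.23, -0.14], [-0.24, -0.11], [-0.25, -0.07], [-0.26, -0.04], [-0.26, -0.01], [-0.26, 0.03], [-0.26, 0.06], [-0.25, 0.1], [-0.23, 0.13], [-0.21, 0.16], [-0.19, 0.18], [-0.17, 0.21]]
```

Emit:
move_arm:
  steps:
    - [[-0.13,-0.23,0],0,1]
    - [[-0.16,-0.21,0],0,1]
    - [[-0.18,-0.19,0],0,1]
    - [[-0.21,-0.16,0],0,1]
    - [[0,0,0],0,1]

```text
t: 24.2
ee_pos: [551.4, -188.5, 76.6]
orientation: [-2.175, -2.264, 0.001]
ft_force: [-4.5, 2.9, 10.7]
width: 19.7
grasp_force: 30.0
```

Emit:
move_arm:
  steps:
    - [[-0.23,-0.14,0],0,1]
    - [[-0.24,-0.11,0],0,1]
    - [[-0.25,-0.07,0],0,1]
    - [[0,0,0],0,1]

```text
t: 24.53
ee_pos: [544.3, -207.0, 76.6]
orientation: [-2.175, -2.264, 0.002]
ft_force: [-4.7, 2.8, 11.9]
width: 19.5
grasp_force: 30.0
```

```bash
python3 arc.py 9
```

```text
r 51.092429820402955 crank 1.8921421123789097 [-4.7  2.8 11.9]
[[-0.26, -0.03], [-0.26, 0.0], [-0.26, 0.03], [-0.25, 0.07], [-0.24, 0.1], [-0.23, 0.13], [-0.21, 0.16], [-0.19, 0.18], [-0.16, 0.21]]
```

Emit:
move_arm:
  steps:
    - [[-0.26,-0.02,0],0,1]
    - [[-0.26,0.01,0],0,1]
    - [[-0.26,0.04,0],0,1]
    - [[-0.25,0.07,0],0,1]
    - [[-0.24,0.1,0],0,1]
    - [[0,0,0],0,1]
    - [[0,0,0],0,1]

```text
t: 25.12
ee_pos: [550.1, -239.6, 76.6]
orientation: [-2.175, -2.265, 0.005]
ft_force: [-8.1, -5.0, 9.4]
width: 19.4
grasp_force: 30.0
```

```bash
python3 arc.py 4
```

```text
r 50.817835786641325 crank 2.55351341771362 [-8.1 -5.   9.4]
[[-0.22, 0.13], [-0.2, 0.16], [-0.18, 0.18], [-0.16, 0.2]]
```

Emit:
move_arm:
  steps:
    - [[-0.22,0.13,0],0,1]
    - [[-0.2,0.16,0],0,1]
    - [[-0.18,0.18,0],0,1]
    - [[-0.16,0.2,0],0,1]
    - [[0,0,0],0,1]
    - [[0,0,0],0,1]
    - [[0,0,0],0,1]

```text
t: 25.7
ee_pos: [569.5, -258.8, 76.8]
orientation: [2.174, 2.264, -0.003]
ft_force: [-3.0, -8.2, 4.4]
width: 19.2
grasp_force: 30.0
```

```bash
python3 arc.py 2
```

```text
r 50.33386037111846 crank 3.1003871991693295 [-3.  -8.2  4.4]
[[0.02, -0.04], [0.02, -0.04]]
```

Emit:
move_arm:
  steps:
    - [[0,0,0],0,0.7]
    - [[0,0,0],0,0.5]
    - [[0,0,0],0,0.4]
    - [[0,0,0],0,0.4]
    - [[0,0,-0.6],0,0.4]
    - [[0,0,-0.8],0,0.4]
    - [[0,0,-0.8],0,0.4]
    - [[0,0,-0.8],0,0.4]
    - [[0,0,-0.8],0,0.4]
    - [[0,0,-0.2],0,0.4]
    - [[0,0,0],0,0.4]
    - [[0,0,0],0,0.4]
    - [[0,0,0],0,0.4]

```text
t: 26.78
ee_pos: [568.8, -255.9, 174.4]
orientation: [-2.174, -2.264, 0.001]
ft_force: [-1.7, 0.5, -0.8]
width: 52.9
grasp_force: 0.0
```

Run:
```python
from h import *
m=np.load("mount.npy"); o=ctrl.get_obs(); im=cams.get_image("wrist")["image"][:,:,::-1].copy(); print(o["ee_pos"],o["t"])
for c in cams.cut_out("wrist","tray")[:3]:
    cn=max(cv2.findContours(c["pixels"].astype(np.uint8),0,1)[0],key=cv2.contourArea).reshape(-1,2)
    W=np.array([wplane(o,m,p,42)[:2] for p in cn],np.float32); print(c["p"],np.round(c["rect"]),cv2.minAreaRect(W))
cv2.imwrite("pics/w8c.png",cv2.resize(im[0:300,130:430],(600,600),interpolation=3))
```

```text
[ 568.84358691 -255.93436452  174.42279274] 26.7833
0.79 [290.  21.  59.  40.] ((589.8358764648438, -82.65202331542969), (57.888187408447266, 44.3814697265625), 2.756918430328369)
```

View pics/w8c.png

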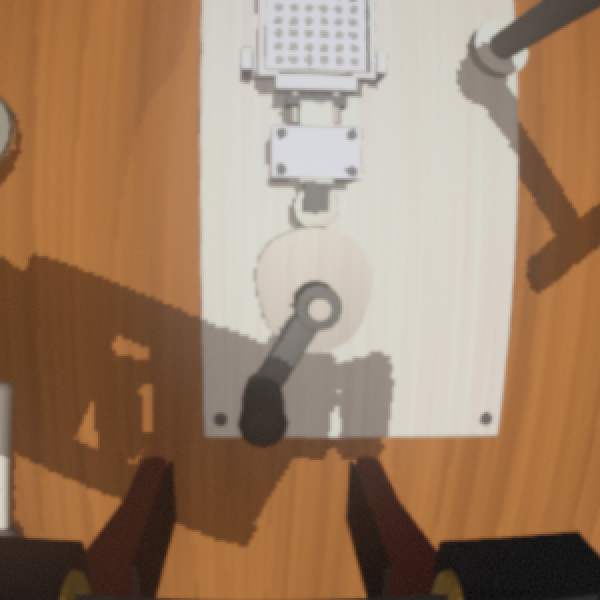

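Emit:
move_arm:
  steps:
    - [[0.8,0,0],0,0.4]
    - [[0.8,0,0],0,0.4]
    - [[0.8,0,0],0,0.4]
    - [[0.8,0,0],0,0.4]
    - [[0.5,0,0],0,0.4]
    - [[0,0,0],0,0.4]
    - [[0,0,0],0,0.4]

```text
t: 27.47
ee_pos: [565.9, -163.8, 175.5]
orientation: [-2.174, -2.267, 0.001]
ft_force: [-0.4, -0.7, -0.1]
width: 52.5
grasp_force: 0.0
```

Run:
```python
from h import *
m=np.load("mount.npy"); o=ctrl.get_obs(); cams.get_image("wrist"); print(o["ee_pos"],o["t"])
for c in cams.cut_out("wrist","tray")[:3]:
    cn=max(cv2.findContours(c["pixels"].astype(np.uint8),0,1)[0],key=cv2.contourArea).reshape(-1,2)
    W=np.array([wplane(o,m,p,42)[:2] for p in cn],np.float32); print(c["p"],np.round(c["rect"]),cv2.minAreaRect(W))
for c in cams.boxes_of("wrist","handle_grip")[:1]: print(c, wproj(o,m,[(594.7-27,-215.2-42.7,85)]))
```

```text
[ 565.89806373 -163.762807    175.54888479] 27.4667
0.81 [289.  86.  59.  80.] ((588.9122314453125, -61.36277770996094), (58.492488861083984, 81.8272933959961), 3.073241710662842)
0.64 [101. 148.  74.  63.] ((385.11651611328125, -127.68592834472656), (73.32682800292969, 100.2436294555664), 86.95170593261719)
0.61 [119.  11.  68.  22.] ((401.7944641113281, 28.635009765625), (24.756439208984375, 82.39324951171875), 80.26426696777344)
{'rect': [259.9, 287.1, 18.5, 31.4], 'p': 0.58} [[257.76152826 287.66233233]]
```

The jaw moved the tray from y=-65.3 to -61.4, which is the nest centre (-61.7) and up against the stop. The crank has stayed on the dwell.

```bash
python3 -c "
from workcell import ctrl
print(ctrl.close_job())"
```

```text
the job is handed in; nothing more can be done
None
```

The job is handed in at about 27.5 s of 59 s: the tray measured at the nest centre with the jaw closed on it and the crank at about 3.1 rad, no bystander touched that I noticed (not re-measured), verdict not shown; I viewed 12 pictures, over the limit of 10.

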